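# Hook up the drop guard of the case press

## Task

The watch case in the small bench press has to come out, so open its drop guard and hook it up: swing the guard's folded bar up out of its cradle and let go of it while the guard is still down, then take the bar by its cross grip, lift the guard with it and hang the bar's slotted hook in the notch of the catch, so that the guard hangs there by itself when you let go. Never let the guard drop, and leave the small things lying around where they are.

Things in the scene. Friction and masses are not known exactly. Their poses are not given: they have to be found in the camera images.
- press: fixed bench press, cream housing 250 wide (y), 290 deep (x -80 to +210 mm), roof at z 97. Origin on the table, mid-width in the guard's plane; x points from its front (robot side) into the press, y to the left along the guard, z up. 'Press' offsets in the other entries are mm in this frame. Steel columns 30 x 34 at y -91 and +91; hand wheel 84 across at x 135, top at z 150
- cradle (a point): open-topped aluminium cradle on the -y column, 100 (x) by 44 (y); this point is the middle of its mouth, press x 0, y -92, z 159. While the bar is folded it encloses the cross grip, which cannot be taken there
- guard (a joint): height of the guard above shut, m: 0 shut, at most 0.094. Clear upright panel in an aluminium frame, 140 wide (y), 80 high, 10 thick, sliding up and down between the columns. About 0.5 kg with its bar; falls if not held. Hooked up it stands at about 0.060; with the bar upright the tooth clears the lip above 0.076 (0.085 is comfortable)
- bar (a joint): lean of the bar from upright, rad: 0 upright, positive leans towards press -y; range -0.3 to 1.3. Folded at the start, about 1.2, with its cross grip down in the cradle; below 1.08 the grip is clear of the cradle. Hinge axis = press x. The hinge is stiff (0.22 N m): the bar stays at any lean it is left at and turns with about 2 N at the grip
- bar_hinge (a point): hinge pin of the bar on the guard's top edge, press x 0, y 40, z 105 when shut; rises with the guard. The bar is flat steel in the plane x = 0: stem 18 wide, 10 thick (x), from 4 below to 110 beyond the hinge, then a round neck of 8 dia. up to the cross grip, 140 from the hinge
- cross_grip (a point): middle of the cross grip at the bar's end: dark round rod, 18 dia., 76 long along press x, so 38 sticks out either side of the neck. To be gripped across y, on an overhang or at its middle. Axes: z from the hinge to the grip, x along the rod
- hook_plate (a point): middle of the hook plate on the bar's side, flat steel 10 thick (x). With the bar upright it is 27 to +y of and 84 above the hinge: an arm 12 high runs 34 out from the stem to +y and ends in a tooth 10 wide pointing 16 down. While the bar is folded this plate stands up above the stem, free to be pinched across x from above. Axes as cross_grip
- hook: the hook plate as a solid part; its origin lies at the bar's hinge, z along the bar
- slot_top (a point): middle of the upper edge of the slot between stem and tooth, on the underside of the hook arm: 21 to +y of the bar's centre line and 78 from the hinge along the bar. The slot is 24 wide (y), open downwards, 16 deep
- catch: fixed steel catch on the +y column, 28 thick (x): a lip 8 wide (press y 57 to 65, top z 243), behind it a notch 28 wide, 24 deep (y 65 to 93), then a post (y 93 to 108, top z 250). Underside at z 209. Its frame is the press's. For the hook to pass the catch on the way up, the bar must lean at least 0.5
- lip_top (a point): middle of the top of the catch's lip, press x 0, y 61, z 243. Hooked up, the slot sits astride the lip: slot_top lies on this point, the tooth in the notch, the bar upright (lean 0, guard 0.060)
- case_holder_mid (a point): bystander: grey stepped disc, 42 dia., 18 high, on the ledge in front of the guard; this point is its centre
- die_ring_mid (a point): bystander: aluminium die, 38 dia., 14 high, on the ledge in front of the guard; centre
- loupe_mid (a point): bystander: black eye loupe, 34 dia., 30 high, standing on the table; centre
- oil_jar_mid (a point): bystander: small amber jar, 40 dia., 45 high, on the table; centre
- driver_mid (a point): bystander: screwdriver 130 long lying on the table
- dish_mid (a point): bystander: white dish, 68 dia., 22 high, on the table; centre

How it is judged:
On the way:
1. the bar is swung up out of its cradle and let go, the guard still down (value of joint bar below 1.08 rad and value of joint guard below 0.01 m and contact force between the fingers and anything else below 0.1 N), for 0.2 s.
At the end, for the whole second after the job is handed in: The slot sits astride the lip with the tooth in the notch (slot top within 12 mm of the lip's middle sideways and 4 mm below to 5 mm above its top), the hook carries the guard (more than 1.5 N on the catch), the guard hangs still 52 to 68 mm above shut (horizontal distance between slot_top and lip_top below 0.012 m and z of slot_top in the frame of catch between 0.239 and 0.248 m and contact force between hook and catch above 1.5 N and value of joint guard between 0.052 and 0.068 m and velocity of joint guard between -0.01 and 0.01 m/s); the robot touches nothing.
It fails at once if the guard drops (falls faster than 0.3 m/s) (velocity of joint guard below -0.3 m/s).
It fails at once if one of the small things lying around is pushed more than 40 mm away (distance of any of case_holder_mid, die_ring_mid, loupe_mid, oil_jar_mid, driver_mid, dish_mid from where it was at the start of the episode above 0.04 m).
It also fails if it takes over 56 s, if anything falls off the work surface, if the arm or the gripper's body presses on something with over 40 N, if the wrist force passes 120 N, or if a joint passes its speed limit or range.

## Robot

A 7-joint arm with a two-finger parallel gripper is mounted at the origin on the work surface. World frame = base frame: x ahead of the robot, y to its left, z up, the work surface at z = 0. Lengths are in m, angles in rad, forces in N, time in s.
With the tool pointing down it reaches from about 0.425 to 0.95 m from the base axis. Payload 16.7 kg.
Tool frame: the origin (TCP) lies on the centre line of the jaws, within the pads' length; the fingertips stand 19 mm ahead of it and the grasp point (between the pads) is the TCP; x points along the fingers, y is the direction in which the jaws open and shut, and the axes are right-handed (so a half turn about x gives the same grasp; the last joint's range is limited). The gripper opens to 94 mm and grips with 3 to 60 N. Pads are 16 mm wide; open, the fingers measure 119 mm over their backs; the gripper's body (75 mm by 177 mm) begins 78 mm behind the grasp point.
Start: joints at [0.973, 0.426, 0.074, 1.606, -0.034, 1.111, -0.067], TCP at [0.293, -0.608, 0.224] pointing down, gripper open.
Joint ranges: [-2.85, 2.85], [-0.5, 2.14], [-1.23, 1.37], [0.21, 2.46], [-1.02, 4.16], [0.16, 2.05], [-2.73, 2.73]. Speed limits (rad/s): [1.89, 1.89, 2.39, 2.39, 3.01, 3.01, 3.01].

## Interface

Orientations are given as [roll, pitch, yaw] about the fixed x, y, z axes, in that order (R = Rz(yaw) Ry(pitch) Rx(roll)).
In Python, from bench import env gives the robot as it stands.
- The arm moves only by the tool servo_tool, never from a script. Its argument "commands" is a list of rows, each a list of 3 entries, a list of its own where there are three numbers: the turn, a rotation vector about the world's x, y, z in degrees, then the shift along the world's x, y, z in m, then the closure, from 0 (fully open) to 1 (shut). In form: [[[ax, ay, az], [dx, dy, dz], hand], ...]. A call has 1 to 12 rows; each row shifts and turns the commanded pose from where the row before left it; what a row does not reach is not made up. A row lasts 1/8 s, in which the tool goes at most 62.5 mm and 10.7 degrees, less where a joint would pass 70% of its speed; a pose out of reach is approached as far as the arm can. A call is refused whole if a number of a shift passes 0.0625 or a number of a turn 10.7, either way. A call with a gripper value outside its range is refused whole. The fingers move at their own pace and stop on an object; "grip_force" is the grip in N (left out, the last holds). Time passes only in rows, so rows that do not move let the fingers close. It gives the time, the measured TCP pose, the force and the opening at its end, in the units of the state.
- env.observe(): the state, without advancing time (a new reading comes with each control period).
- env.camera(name): name is "scene" or "top" or "wrist"; returns a dict with "color" (480x640x3 uint8, red, green, blue), "fov_y" (degrees; the focal length in pixels is half the picture's height over the tangent of half this angle, whatever the lens; pixels are square), "cx", "cy" (the principal point, pixels), "dist" ([k1, k2, p1, p2, k3] as OpenCV has them; the pictures are not rectified), "R" (3x3) and "t" (3): a world point X has camera coordinates R X + t. Camera axes: x right, y down, z forward; pixel columns grow to the right and rows downward; lengths in m; the calibration is good to about 2 mm. A picture is of the moment at which its call begins. There is no depth.
- env.close_job(): hands the job in, once; it reports no verdict.
The state is a dict: "time": time; "qpos": joint angles; "joint_vel": joint speeds; "joint_torque": joint torques, N m; "position": TCP position; "orientation": TCP orientation; "force": force on the tool from outside, world axes, zero at the start; "ft_torque": the same for the moment, N m; "width": finger opening in m.
Only numpy, scipy, OpenCV 4.12 (cv2) and the standard library are available. Lean on these libraries where they do the work, as an engineer would, in place of code of your own. Each camera call takes 0.05 s, during which the arm holds its last target.

## Working session

There is one attempt and no reset: what is moved stays moved. The work goes in short steps, Python scripts to look and compute and a tool call to move; the robot and the scene stay as the last step left them, time stands still between calls to the robot, and variables do not carry over. Pictures are saved under pics/ and viewed, and the job is handed in when it is done.

Besides the shell and the picture viewer there is one more tool, called after "Request:" by a JSON object that holds its "method" and its "body". servo_tool: Moves the arm, as the interface text tells. Its arguments: {"type":"object","properties":{"commands":{"type":"array","items":{"type":"array"}},"grip_force":{"type":"number"}},"required":["commands"]}

```bash
ls; mkdir -p pics; python3 - <<'E'
from bench import env
import cv2
s=env.observe(); print({k:s[k] for k in('time','position','orientation','force','width')})
for n in('scene','top','wrist'):
    c=env.camera(n); cv2.imwrite(f'pics/{n}0.png',c['color'][:,:,::-1])
    print(n,c['fov_y'],c['cx'],c['cy'],c['dist'],c['R'].tolist() if hasattr(c['R'],'tolist') else c['R'],c['t'])
E
```

```text
pics
{'time': 0.0, 'position': array([ 0.29266622, -0.60780015,  0.22377598]), 'orientation': array([-1.47897711,  1.56953377,  2.11140923]), 'force': array([ 0.35117949, -0.07915648, -1.10417206]), 'width': 0.09416677258681755}
scene 57.54069346947912 319.5469843566332 235.59104480062916 [-0.02161102  0.          0.          0.          0.        ] [[0.38869733295473213, 0.9213654776198524, 0.00020001054746691062], [0.5435087474868354, -0.2291152547258028, -0.8075298393602691], [-0.7439842906669263, 0.31399340232283773, -0.5898266851699395]] [-0.21410178 -0.14617023  1.36369454]
top 46.235433549277005 316.8263828514076 241.93758194556494 [0.01470063 0.         0.         0.         0.        ] [[0.01842407029111419, -0.9998217190623234, -0.00413324632324106], [-0.9924631057355796, -0.017787241473820412, -0.12124602176747876], [0.12115088686260624, 0.006335939710295973, -0.9926138818696781]] [-0.00851143  0.50231405  1.44307477]
wrist 68.86957793310876 313.4564314511288 244.98092042039352 [-0.04465125  0.          0.          0.          0.        ] [[0.433428791682182, -0.9011868003857665, -0.0013540130692131184], [-0.8769654040527538, -0.42212448585722767, 0.22965756798843945], [-0.20753593095056352, -0.09835277957556256, -0.9732705523718711]] [-0.6736824  -0.0234732   0.39083923]
```

View pics/scene0.png

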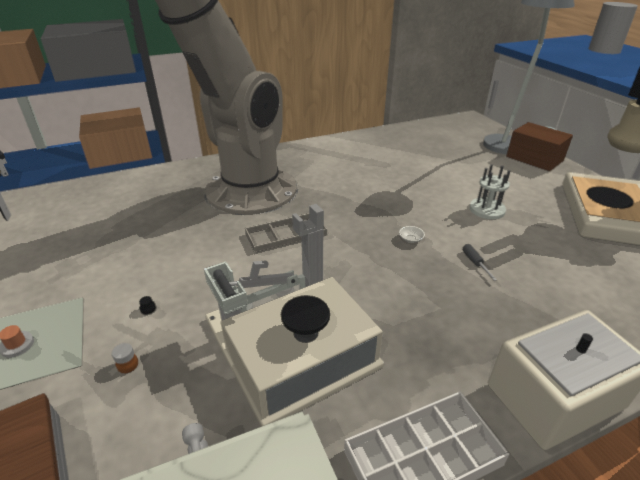

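View pics/top0.png

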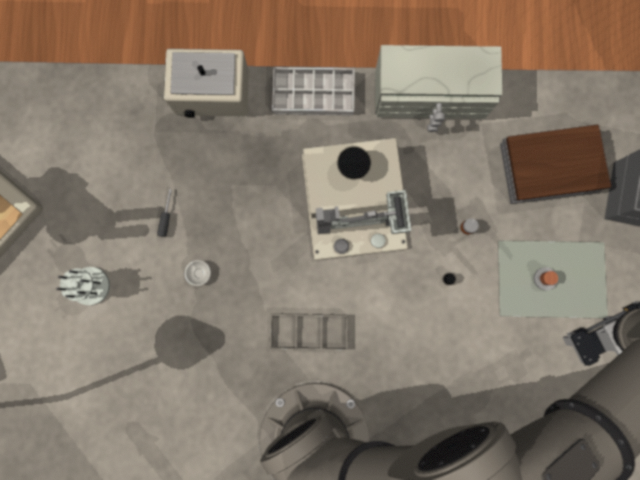

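View pics/wrist0.png

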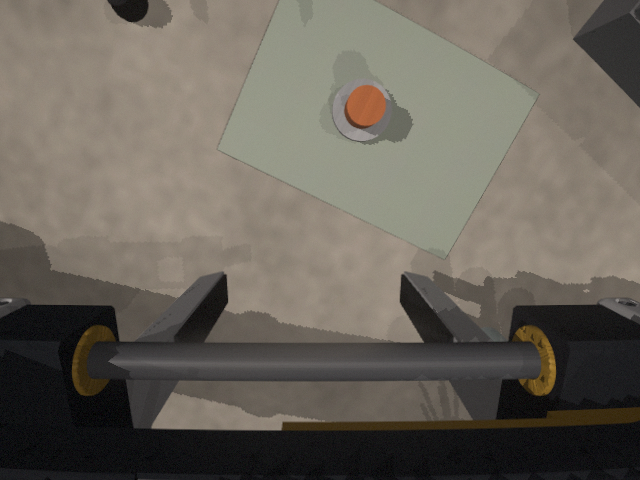

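```bash
python3 - <<'E'
import cv2
a=cv2.imread('pics/top0.png')[125:275,285:435]; cv2.imwrite('pics/top0z.png',cv2.resize(a,(600,600),interpolation=cv2.INTER_CUBIC))
a=cv2.imread('pics/scene0.png')[195:420,190:400]; cv2.imwrite('pics/scene0z.png',cv2.resize(a,None,fx=2.6,fy=2.6,interpolation=cv2.INTER_CUBIC))
E
```

```text
(no output)
```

View pics/top0z.png

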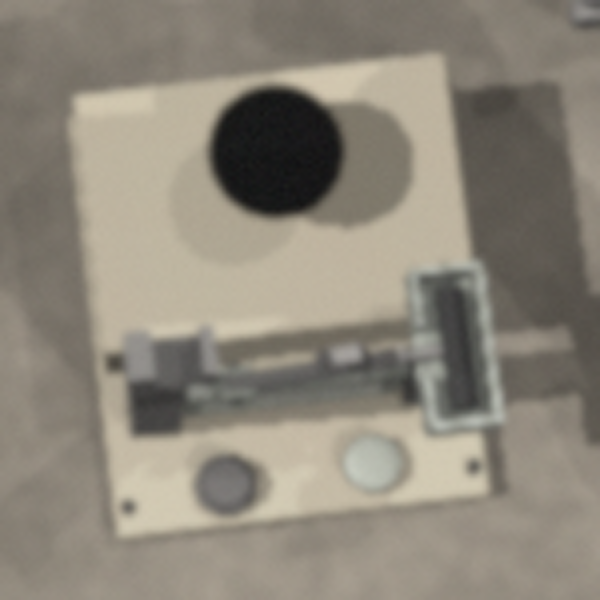

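View pics/scene0z.png

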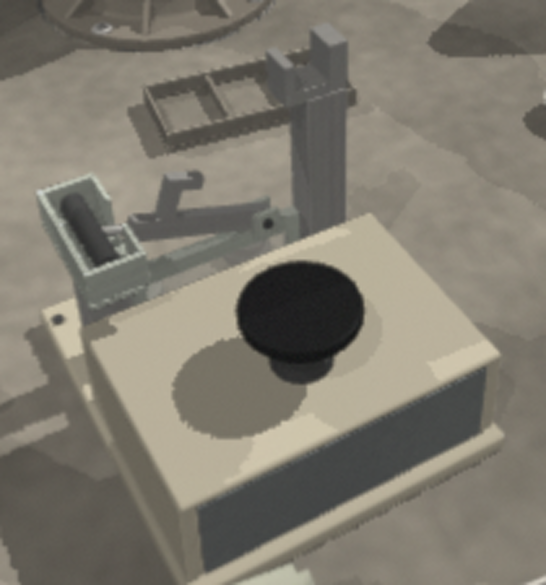

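```bash
cat > h.py <<'E'
import numpy as np, cv2
from bench import env
def K(c):
    f=240/np.tan(np.radians(c['fov_y'])/2)
    return np.array([[f,0,c['cx']],[0,f,c['cy']],[0,0,1]])
def proj(c,X):
    r,_=cv2.Rodrigues(np.array(c['R'])); p,_=cv2.projectPoints(np.array(X,float).reshape(-1,1,3),r,np.array(c['t'],float),K(c),np.array(c['dist'],float))
    return p[:,0]
def ray(c,uv):
    n=cv2.undistortPoints(np.array(uv,float).reshape(-1,1,2),K(c),np.array(c['dist'],float))[:,0]
    R=np.array(c['R']); C=-R.T@np.array(c['t'])
    d=np.c_[n,np.ones(len(n))]@R
    return C,d
def onz(c,uv,z):
    C,d=ray(c,uv); return C+d*((z-C[2])/d[:,2])[:,None]
def P2W(pose,P):
    x,y,a=pose; P=np.array(P,float).reshape(-1,3)/1000
    R=np.array([[np.cos(a),-np.sin(a),0],[np.sin(a),np.cos(a),0],[0,0,1]])
    return P@R.T+[x,y,0]
E
cat > fit.py <<'E'
from h import *
from scipy.optimize import least_squares
T=env.camera('top');S=env.camera('scene')
tz=lambda l:[(285+(u+.5)/4-.5,125+(v+.5)/4-.5) for u,v in l]
sz=lambda l:[(190+u/2.6-.3,195+v/2.6-.3) for u,v in l]
P=[(135,0,150),(50,-70,159),(50,-114,159),(-50,-114,159),(-50,-70,159)]
tp=tz([(277,151),(408,272),(482,264),(503,422),(432,431)])
P2=[(135,0,150),(-50,-114,159),(-50,-70,159),(50,-70,159),(50,-114,159),(0,100.5,250)]
sp=sz([(300,308),(38,190),(98,175),(148,265),(88,282),(329,36)])
f=lambda p:np.r_[(proj(T,P2W(p,P))-tp).ravel(),(proj(S,P2W(p,P2))-sp).ravel()]
for nm,sel in (('both',None),('top',slice(0,10)),('scene',slice(10,None))):
    g=f if sel is None else (lambda p:f(p)[sel])
    r=least_squares(g,[.6,0,0],loss='soft_l1'); print(nm,r.x,np.round(r.fun,1).tolist())
E
python3 fit.py
```

```text
both [ 0.55742546 -0.1028599   0.12192084] [-0.3, -2.3, -0.1, -2.4, -0.5, -2.3, -0.7, -1.0, -1.2, -1.4, -0.4, -1.2, -0.8, -0.0, -1.4, -1.7, -0.6, -4.7, -1.7, -2.3, 0.6, -0.5]
top [ 0.55199693 -0.10460533  0.13390028] [-0.3, -0.1, 0.3, -0.5, -0.1, -0.6, 0.3, 0.6, -0.2, 0.5]
scene [ 0.56146482 -0.10288597  0.12870691] [0.9, 0.2, -0.4, 1.6, -1.0, -0.3, 0.2, -3.1, -0.8, -0.5, 1.3, 0.4]
```

```bash
cat >> h.py <<'E'
from scipy.spatial.transform import Rotation as Ro
def toolR(s=None):
    s=s or env.observe(); return Ro.from_euler('xyz',s['orientation'])
def turn_to(xdir,ydir,s=None):
    x=np.array(xdir,float);x/=np.linalg.norm(x);y=np.array(ydir,float);y-=x*(x@y);y/=np.linalg.norm(y)
    Rt=Ro.from_matrix(np.c_[x,y,np.cross(x,y)])
    return np.degrees((Rt*toolR(s).inv()).as_rotvec())
E
python3 - <<'E'
from h import *
print(toolR().as_matrix().round(3))
a=.13
px=[np.cos(a),np.sin(a),0]
print(turn_to([0,0,-1],px),turn_to([0,0,-1],-np.array(px)), turn_to([0,0,-1],[-np.sin(a),np.cos(a),0]))
import cv2
a=cv2.imread('pics/scene0.png')[255:320,195:310]; cv2.imwrite('pics/s1.png',cv2.resize(a,None,fx=7,fy=7,interpolation=cv2.INTER_CUBIC))
a=cv2.imread('pics/scene0.png')[198:290,280:350]; cv2.imwrite('pics/s2.png',cv2.resize(a,None,fx=6,fy=6,interpolation=cv2.INTER_CUBIC))
E
```

```text
[[-0.     0.434 -0.901]
 [ 0.001 -0.901 -0.434]
 [-1.    -0.001  0.   ]]
[-1.56672374e-02 -3.25601035e-02  7.17393656e+01] [-3.55288428e-02  1.70957324e-02 -1.08260629e+02] [ 1.59823292e-02 -4.56278548e-02  1.61739361e+02]
```

View pics/s1.png

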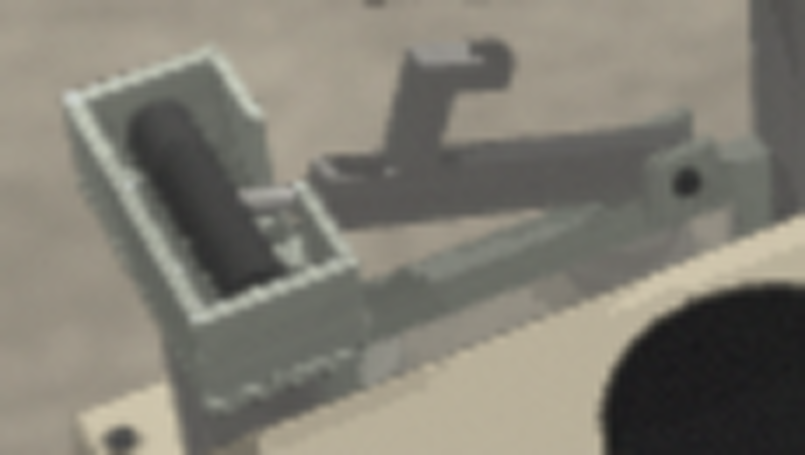

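View pics/s2.png

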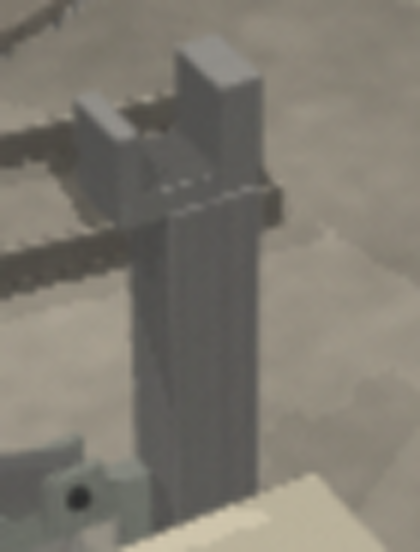

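```bash
cat > fit.py <<'E'
from h import *
from scipy.optimize import least_squares
T=env.camera('top');S=env.camera('scene')
tz=lambda l:[(285+(u+.5)/4-.5,125+(v+.5)/4-.5) for u,v in l]
s7=lambda l:[(195+(u+.5)/7-.5,255+(v+.5)/7-.5) for u,v in l]
s6=lambda l:[(280+(u+.5)/6-.5,198+(v+.5)/6-.5) for u,v in l]
P=[(135,0,150),(50,-70,159),(50,-114,159),(-50,-114,159),(-50,-70,159)]
tp=tz([(277,151),(408,272),(482,264),(503,422),(432,431)])
P2=[(-50,-114,159),(-50,-70,159),(50,-70,159),(50,-114,159),(-14,93,250),(-14,108,250),(14,108,250),(14,93,250),(-14,57,243),(-14,65,243),(14,65,243),(14,57,243)]
sp=s7([(70,97),(212,45),(355,262),(200,318)])+s6([(178,48),(212,38),(262,78),(225,88),(73,103),(92,93),(137,132),(122,143)])
f=lambda p:np.r_[(proj(T,P2W(p,P))-tp).ravel(),(proj(S,P2W(p,P2))-sp).ravel()]
for nm,sel in (('both',None),('top',slice(0,10)),('scene',slice(10,None))):
    g=f if sel is None else (lambda p:f(p)[sel])
    r=least_squares(g,[.6,0,0],loss='soft_l1'); print(nm,r.x,np.round(r.fun,1).tolist())
E
python3 fit.py
```

```text
both [ 0.55567298 -0.10376817  0.12201648] [0.1, -1.6, 0.3, -1.7, -0.1, -1.6, -0.3, -0.3, -0.8, -0.7, -1.7, -1.1, 0.5, -1.1, -0.1, -0.5, -2.1, 0.4, -0.4, -0.3, 0.9, -0.8, 0.1, -0.4, -0.9, 0.1, 0.1, -1.1, 0.8, -0.6, 0.4, 0.2, -1.1, -0.4]
top [ 0.55199693 -0.10460533  0.13390028] [-0.3, -0.1, 0.3, -0.5, -0.1, -0.6, 0.3, 0.6, -0.2, 0.5]
scene [ 0.55733487 -0.10370771  0.1336595 ] [-1.6, -0.1, 0.6, -0.3, 0.7, 0.2, -1.2, 1.3, -0.4, -0.1, 0.9, -0.6, 0.2, -0.3, -0.7, 0.3, 0.2, -0.8, 0.8, -0.3, 0.6, 0.5, -0.8, -0.1]
```

Request:
{"method": "servo_tool", "body": {"commands": [[[0, 0, 8], [0.0295, 0.052, 0.015], 0], [[0, 0, 8], [0.0295, 0.052, 0.015], 0], [[0, 0, 8], [0.0295, 0.053, 0.015], 0], [[0, 0, 8], [0.0295, 0.053, 0.015], 0], [[0, 0, 8], [0.0295, 0.053, 0.015], 0], [[0, 0, 8], [0.0295, 0.053, 0.005], 0], [[0, 0, 8], [0.0295, 0.053, 0], 0], [[0, 0, 8], [0.0295, 0.053, 0], 0], [[0, 0, 8], [0.0295, 0.053, 0], 0], [[0, 0, 0], [0, 0, 0], 0], [[0, 0, 0], [0, 0, 0], 0]], "grip_force": 15}}

```text
time: 1.72
position: [0.5581, -0.1336, 0.3043]
orientation: [-1.242, 1.57, -2.679]
force: [0.0, -1.1, -1.4]
width: 0.0939
```

```bash
python3 - <<'E'
from h import *
s=env.observe(); print(s['time'],s['position'],s['qpos'].round(2),s['force'])
c=env.camera('wrist'); cv2.imwrite('pics/w1.png',c['color'][:,:,::-1])
c=env.camera('scene'); cv2.imwrite('pics/sc1.png',c['color'][:,:,::-1])
a=.134
print(turn_to([0,0,-1],[np.cos(a),np.sin(a),0]))
E
```

```text
1.725 [ 0.55810425 -0.13360628  0.30430111] [ 0.45  0.22 -0.39  1.72  0.09  1.22  0.17] [ 0.03739638 -1.14126932 -1.35433099]
[ 0.02626221 -0.01695678  0.11466893]
```

View pics/w1.png

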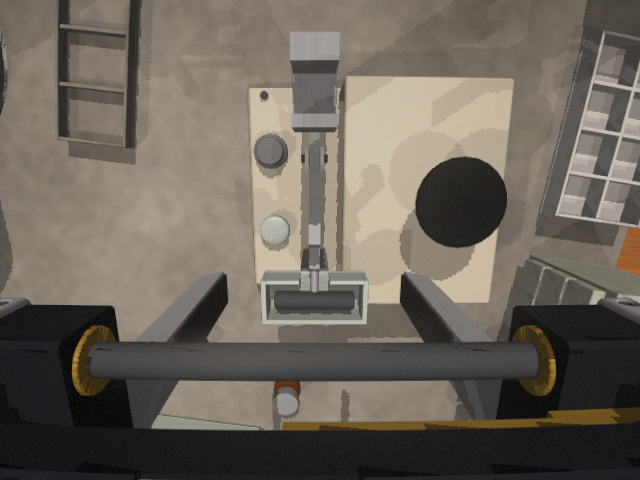

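View pics/sc1.png

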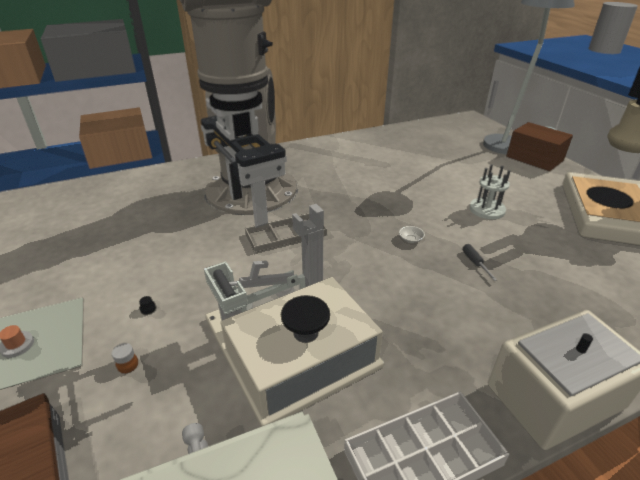

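```bash
python3 - <<'E'
import cv2
a=cv2.imread('pics/w1.png')
cv2.imwrite('pics/w1a.png',cv2.resize(a[215:335,250:380],None,fx=5,fy=5,interpolation=cv2.INTER_CUBIC))
cv2.imwrite('pics/w1b.png',cv2.resize(a[25:175,260:370],None,fx=4,fy=4,interpolation=cv2.INTER_CUBIC))
E
```

```text
(no output)
```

View pics/w1a.png

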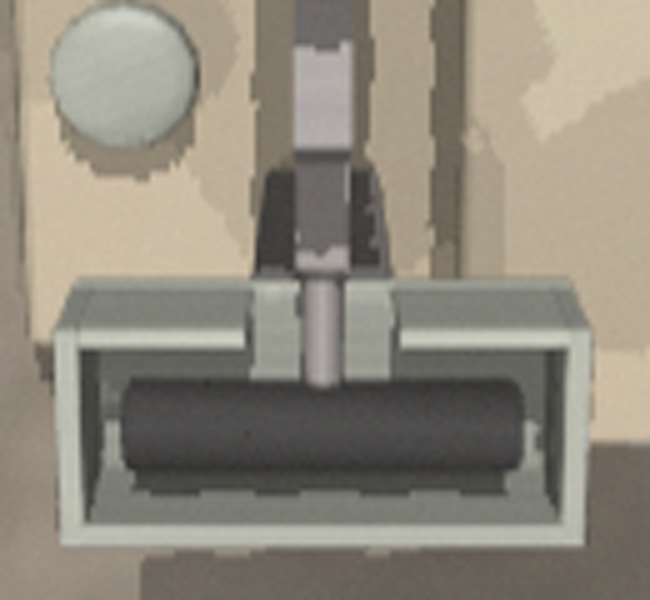

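View pics/w1b.png

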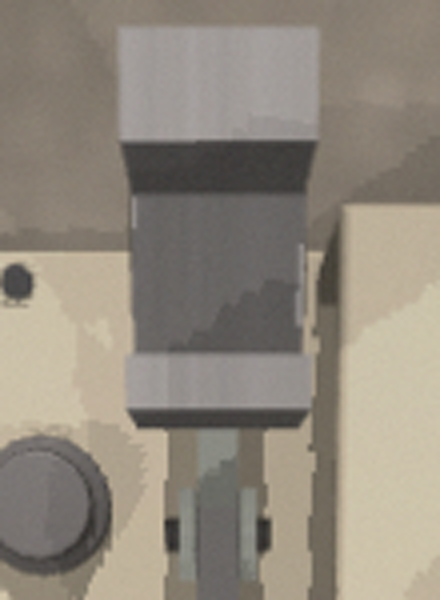

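```bash
cat > fitw.py <<'E'
from h import *
from scipy.optimize import least_squares
W=env.camera('wrist')
a=lambda l:[(250+(u+.5)/5-.5,215+(v+.5)/5-.5) for u,v in l]
b=lambda l:[(260+(u+.5)/4-.5,25+(v+.5)/4-.5) for u,v in l]
P=[(-50,-70,159),(50,-70,159),(50,-114,159),(-50,-114,159),(-14,108,250),(14,108,250),(14,93,250),(-14,93,250),(-14,65,243),(14,65,243),(14,57,243),(-14,57,243)]
p=a([(57,330),(593,328),(585,545),(62,545)])+b([(118,28),(320,28),(317,140),(120,142),(127,353),(310,353),(308,408),(127,410)])
f=lambda q:(proj(W,P2W(q,P))-p).ravel()
r=least_squares(f,[.6,0,0],loss='soft_l1'); print(r.x,np.round(r.fun,1).tolist())
q=r.x
def lean(L): 
    u=np.array([-np.sin(L),np.cos(L)]); s=np.array([np.cos(L),np.sin(L)]); return u,s
uv=a([(323,383),(323,42),(323,150),(323,270)]);print(uv)
for L in (1.15,1.2,1.25):
    u,s=lean(L);H=np.array([40,105])
    for nm,(y,z) in dict(grip=(0,140),armtopend=(43,90),toothtip=(43,62),armtop=(9,90),plate=(27,84)).items():
        yz=H+z*u+y*s; w=P2W(q,[0,*yz]); print(L,nm,yz.round(1),w.round(4)[0],proj(W,w).round(1)[0])
E
python3 fitw.py
```

```text
[ 0.55449943 -0.10351597  0.13383298] [-0.9, -0.3, 0.3, -0.2, 0.2, 0.2, -0.0, 0.4, 0.1, -0.1, -0.5, -0.2, -0.0, 0.3, -0.0, -0.1, -0.3, 0.2, 0.4, 0.1, 0.7, 0.1, -0.1, -0.3]
[(314.2, 291.2), (314.2, 223.0), (314.2, 244.6), (314.2, 268.6)]
1.15 grip [-87.8 162.2] [ 0.5662 -0.1905  0.1622] [314.4 299.5]
1.15 armtopend [-24.6 181. ] [ 0.5578 -0.1279  0.181 ] [314.3 236.9]
1.15 toothtip [  1.  169.6] [ 0.5544 -0.1026  0.1696] [314.2 204.6]
1.15 armtop [-38.5 150. ] [ 0.5596 -0.1416  0.15  ] [314.2 244.6]
1.15 plate [-25.6 164. ] [ 0.5579 -0.1289  0.164 ] [314.2 234.1]
1.2 grip [-90.5 155.7] [ 0.5666 -0.1932  0.1557] [314.3 299.6]
1.2 armtopend [-28.3 177.7] [ 0.5583 -0.1316  0.1777] [314.3 240.4]
1.2 toothtip [ -2.2 167.5] [ 0.5548 -0.1057  0.1675] [314.2 208. ]
1.2 armtop [-40.6 146. ] [ 0.5599 -0.1438  0.146 ] [314.2 245.9]
1.2 plate [-28.5 160.6] [ 0.5583 -0.1318  0.1606] [314.2 236.5]
1.25 grip [-92.9 149.1] [ 0.5669 -0.1955  0.1491] [314.3 299.3]
1.25 armtopend [-31.8 174.2] [ 0.5587 -0.1351  0.1742] [314.3 243.6]
1.25 toothtip [ -5.3 165.4] [ 0.5552 -0.1087  0.1654] [314.2 211.2]
1.25 armtop [-42.6 141.9] [ 0.5602 -0.1457  0.1419] [314.2 246.9]
1.25 plate [-31.2 157.1] [ 0.5587 -0.1344  0.1571] [314.2 238.6]
```

Request:
{"method": "servo_tool", "body": {"commands": [[[0, 0, 0], [0, 0.002, -0.045], 0], [[0, 0, 0], [0, 0, -0.045], 0], [[0, 0, 0], [0, 0, -0.035], 0.5], [[0, 0, 0], [0, 0, -0.013], 0.7], [[0, 0, 0], [0, 0, 0], 0.7], [[0, 0, 0], [0, 0, 0], 0.7]], "grip_force": 15}}

```text
time: 2.62
position: [0.5591, -0.1315, 0.1679]
orientation: [1.196, 1.569, -0.241]
force: [-0.5, -0.4, -0.2]
width: 0.0574
```

```bash
python3 - <<'E'
from h import *
s=env.observe(); print(s['time'],s['position'],s['force'],s['width'])
c=env.camera('wrist'); cv2.imwrite('pics/w2.png',c['color'][:,:,::-1])
E
```

```text
2.625 [ 0.55910371 -0.13146103  0.16793609] [-0.49626058 -0.43057033 -0.19614683] 0.05743165671251442
```

View pics/w2.png

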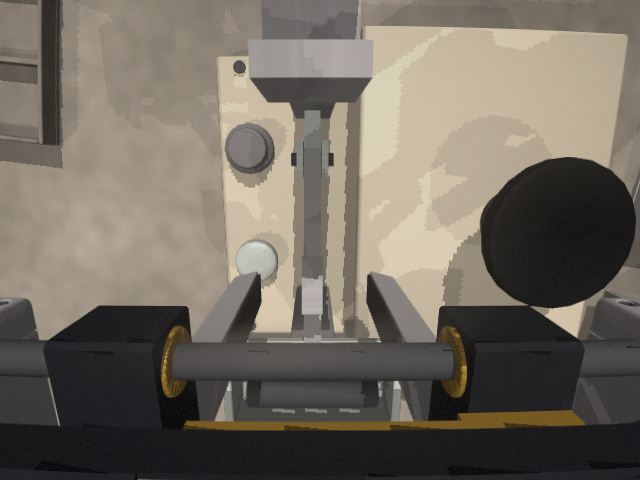

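Request:
{"method": "servo_tool", "body": {"commands": [[[0, 0, 0], [-0.0005, 0, -0.001], 1], [[0, 0, 0], [0, 0, 0], 1], [[0, 0, 0], [0, 0, 0], 1], [[0, 0, 0], [0, 0, 0], 1], [[0, 0, 0], [0, 0, 0], 1], [[0, 0, 0], [0, 0, 0], 1]], "grip_force": 15}}

```text
time: 3.42
position: [0.5582, -0.1311, 0.1655]
orientation: [1.607, 1.57, 0.171]
force: [4.2, -1.1, -2.9]
width: 0.0101
```

```bash
python3 - <<'E'
from h import *
s=env.observe(); print(s['time'],s['position'],s['force'],s['width'])
c=env.camera('wrist'); cv2.imwrite('pics/w3.png',c['color'][:,:,::-1])
q=(.5545,-.1035,.1338)
# TCP in press coordinates, then arc
p=s['position']; d=p-[q[0],q[1],0]; R=Ro.from_euler('z',q[2]).as_matrix(); pp=R.T@d*1000; print('press',pp)
v=pp[1:]-[40,105]; r=np.hypot(*v); th=np.arctan2(-v[0],v[1]); print(r,th)
prev=pp
for k in range(1,11):
    t=th-.06*k; n=np.array([pp[0]*0,40-r*np.sin(t),105+r*np.cos(t)]); print(k,n.round(1),(R@(n-prev)).round(1)); prev=n
E
```

```text
3.425 [ 0.55817024 -0.1310608   0.16550443] [ 4.19295375 -1.09037846 -2.87262703] 0.01011374111266744
press [-3.92109400e-02 -2.78040816e+01  1.65504433e+02]
90.87452803680817 0.8422282883798169
1 [ -0.  -24.1 169.5] [-0.5  3.7  4. ]
2 [ -0.  -20.1 173.2] [-0.5  3.9  3.7]
3 [ -0.  -15.9 176.7] [-0.6  4.2  3.5]
4 [ -0.  -11.5 179.9] [-0.6  4.4  3.2]
5 [ -0.   -6.9 182.8] [-0.6  4.5  3. ]
6 [ -0.   -2.1 185.5] [-0.6  4.7  2.7]
7 [ -0.    2.8 187.9] [-0.7  4.9  2.4]
8 [ -0.    7.8 190. ] [-0.7  5.   2.1]
9 [ -0.   13.  191.8] [-0.7  5.1  1.8]
10 [ -0.   18.2 193.2] [-0.7  5.2  1.5]
```

View pics/w3.png

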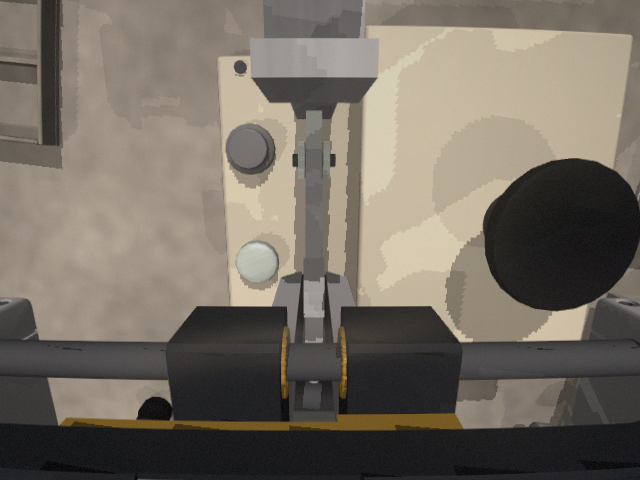

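Request:
{"method": "servo_tool", "body": {"commands": [[[0, 0, 0], [-0.0005, 0.0037, 0.004], 1], [[0, 0, 0], [-0.0005, 0.0039, 0.0037], 1], [[0, 0, 0], [-0.0006, 0.0042, 0.0035], 1], [[0, 0, 0], [-0.0006, 0.0044, 0.0032], 1], [[0, 0, 0], [0, 0, 0], 1]]}}

```text
time: 4.1
position: [0.556, -0.1149, 0.1801]
orientation: [1.16, 1.57, -0.276]
force: [5.2, 0.5, -2.8]
width: 0.0099
```

```bash
python3 - <<'E'
from h import *
s=env.observe(); print(s['time'],s['position'],s['orientation'],s['force'],s['ft_torque'],s['width'])
c=env.camera('wrist'); cv2.imwrite('pics/w4.png',c['color'][:,:,::-1])
c=env.camera('scene'); cv2.imwrite('pics/s4.png',cv2.resize(c['color'][195:345,190:340,::-1],None,fx=4,fy=4))
E
```

```text
4.1 [ 0.55597497 -0.11494716  0.18009899] [ 1.16029117  1.56994442 -0.27576965] [ 5.16828028  0.47032195 -2.77718226] [-0.26134881 -1.42513072 -0.01055651] 0.00985163389778653
```

View pics/s4.png

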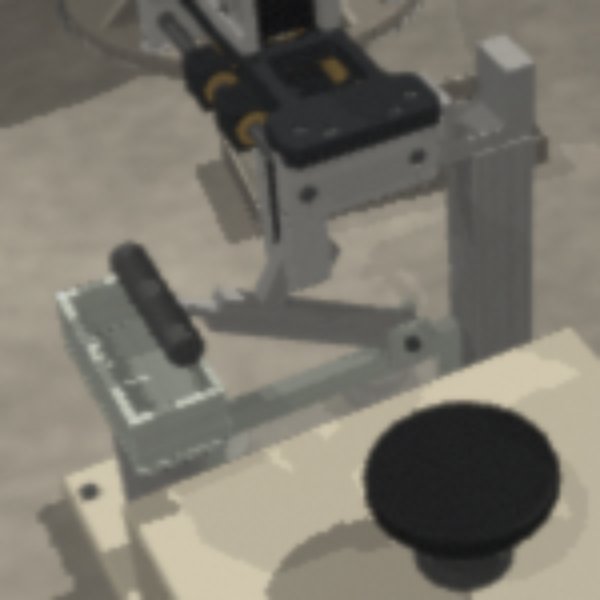

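Request:
{"method": "servo_tool", "body": {"commands": [[[0, 0, 0], [-0.0006, 0.0045, 0.003], 1], [[0, 0, 0], [-0.0006, 0.0047, 0.0027], 1], [[0, 0, 0], [-0.0007, 0.0049, 0.0024], 1], [[0, 0, 0], [-0.0007, 0.005, 0.0021], 1], [[0, 0, 0], [-0.0004, 0.0025, 0.001], 1], [[0, 0, 0], [0, 0, 0], 1]]}}

```text
time: 4.95
position: [0.553, -0.0935, 0.1911]
orientation: [1.233, 1.57, -0.203]
force: [5.9, -0.6, -3.7]
width: 0.0097
```

```bash
python3 - <<'E'
from h import *
s=env.observe(); print(s['time'],s['position'],s['orientation'],s['force'],s['ft_torque'],s['width'])
c=env.camera('wrist'); cv2.imwrite('pics/w5.png',c['color'][:,:,::-1])
c=env.camera('scene'); cv2.imwrite('pics/s5.png',cv2.resize(c['color'][195:345,190:340,::-1],None,fx=4,fy=4))
E
```

```text
4.95 [ 0.55304482 -0.09351181  0.19111827] [ 1.23316248  1.56994355 -0.20305251] [ 5.89564571 -0.63377213 -3.69490042] [-4.10271159e-01 -1.53226667e+00 -8.56185691e-04] 0.009705049291975645
```

View pics/s5.png

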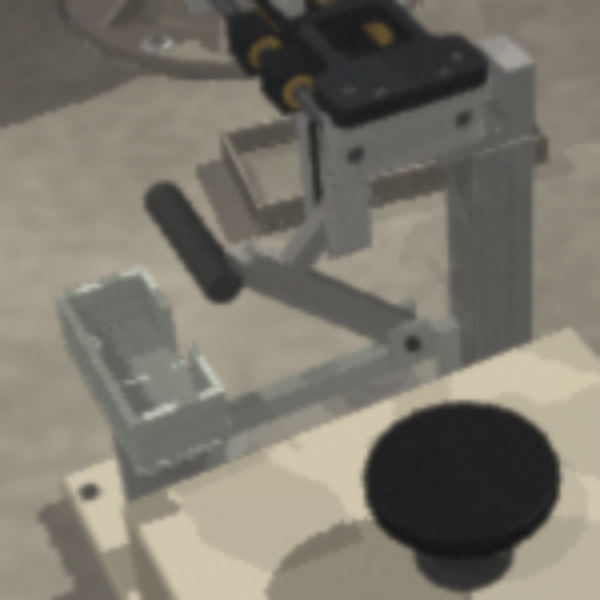

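View pics/w5.png

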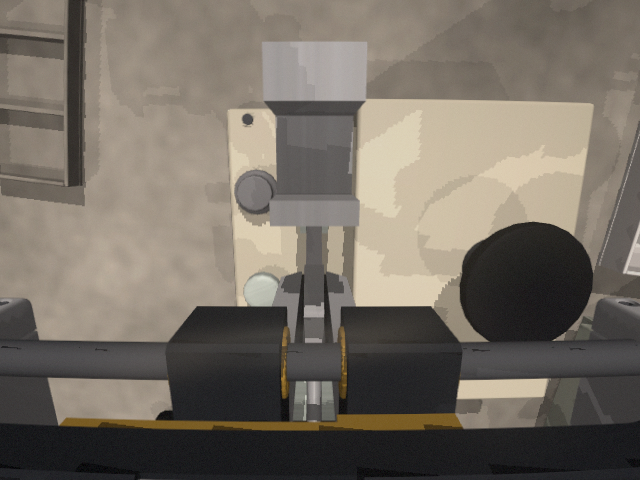

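Request:
{"method": "servo_tool", "body": {"commands": [[[0, 0, 0], [0, 0, 0], 0.3], [[0, 0, 0], [0, 0, 0], 0.3], [[0, 0, 0], [0, 0, 0], 0.3], [[0, 0, 0], [0, 0, 0], 0.3], [[0, 0, 0], [0, 0, 0], 0.3], [[0, 0, 0], [0, 0, 0.04], 0.3], [[0, 0, 0], [0, 0, 0.05], 0.3], [[0, 0, 0], [0, 0, 0.05], 0.3], [[0, 0, 0], [0, 0, 0], 0.3]]}}

```text
time: 6.18
position: [0.5541, -0.0933, 0.3349]
orientation: [1.262, 1.565, -0.174]
force: [-0.2, -0.0, 0.2]
width: 0.0659
```

```bash
python3 - <<'E'
from h import *
s=env.observe(); print(s['time'],s['position'],s['orientation'],s['force'],s['ft_torque'],s['width'],s['qpos'].round(2))
c=env.camera('wrist'); cv2.imwrite('pics/w6.png',c['color'][:,:,::-1])
c=env.camera('scene'); cv2.imwrite('pics/s6f.png',c['color'][:,:,::-1]);cv2.imwrite('pics/s6.png',cv2.resize(c['color'][195:345,190:340,::-1],None,fx=4,fy=4))
E
```

```text
6.175 [ 0.55412533 -0.09326853  0.33490154] [ 1.26242173  1.56479327 -0.17384316] [-0.22927281 -0.03842816  0.24963601] [-0.03925242 -0.07833307  0.02608798] 0.06589798807111737 [ 0.41  0.18 -0.41  1.7   0.08  1.27  0.12]
```

View pics/s6.png

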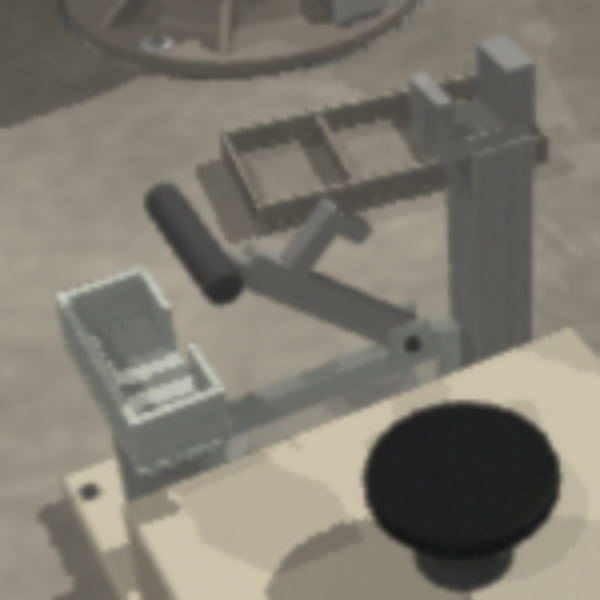

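View pics/w6.png

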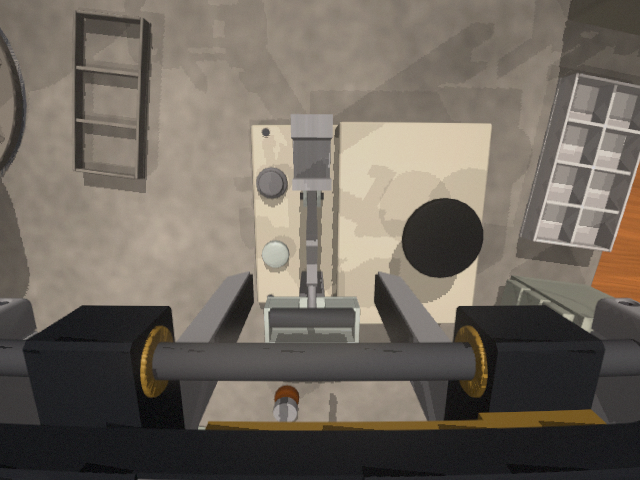

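```bash
python3 - <<'E'
from h import *
q=(.5545,-.1035,.1338); R=Ro.from_euler('z',q[2]).as_matrix(); o=np.array([q[0],q[1],0])
S=env.camera('scene');W=env.camera('wrist')
for c,uv in ((S,(190+194.5/4-.5,195+241.5/4-.5)),(W,(312,318))):
    C,d=ray(c,[uv]); C=R.T@(C-o); d=d@R
    print((C-d[0]*C[0]/d[0,0])*1000)
for L in (.6,.63,.66,.7,.75,.8):
    p=P2W(q,[0,40-140*np.sin(L),105+140*np.cos(L)]);print(L,p.round(4),proj(S,p),proj(W,p))
py=np.array([-np.sin(q[2]),np.cos(q[2]),0])
print(turn_to([0,0,-1],py),turn_to([0,0,-1],-py))
E
```

```text
[  0.         -58.93717075 201.00249896]
[  0.         150.67931744 648.05934876]
0.6 [[ 0.5597 -0.1422  0.2205]] [[247.44148433 242.6697786 ]] [[314.41313625 306.45694497]]
0.63 [[ 0.5602 -0.1456  0.2181]] [[245.77491022 244.35678217]] [[314.40258768 309.10444642]]
0.66 [[ 0.5606 -0.1489  0.2156]] [[244.15354025 246.07626276]] [[314.39207122 311.56411686]]
0.7 [[ 0.5612 -0.1532  0.2121]] [[242.06548674 248.41566522]] [[314.37812925 314.55507838]]
0.75 [[ 0.5619 -0.1584  0.2074]] [[239.58031627 251.40763825]] [[314.36088339 317.83854198]]
0.8 [[ 0.5626 -0.1634  0.2025]] [[237.2416084  254.46499122]] [[314.34390103 320.62940899]]
[ 6.78179201e-02 -8.56005660e-02  8.99504474e+01] [-8.56207871e-02 -6.78339405e-02 -9.00495045e+01]
```

Request:
{"method": "servo_tool", "body": {"commands": [[[0, 0, -10], [0.0017, -0.0136, 0], 0.62], [[0, 0, -10], [0.0017, -0.0136, 0], 0.62], [[0, 0, -10], [0.0017, -0.0136, 0], 0.62], [[0, 0, -10], [0.0017, -0.0136, 0], 0.62], [[0, 0, -10], [0.0017, -0.0136, 0], 0.62], [[0, 0, -10], [0.0017, -0.0136, 0], 0.62], [[0, 0, -10], [0.0017, -0.0136, 0], 0.62], [[0, 0, -10], [0.0017, -0.0136, 0], 0.62], [[0, 0, -10], [0.0017, -0.0136, 0], 0.62], [[0, 0, 0], [0, 0, 0], 0.62]]}}

```text
time: 7.62
position: [0.5675, -0.2164, 0.3297]
orientation: [-0.302, 1.569, 2.974]
force: [-0.1, -0.1, -0.2]
width: 0.0356
```

Request:
{"method": "servo_tool", "body": {"commands": [[[8.7, 1.2, 0], [0, 0, 0], 0.62], [[8.7, 1.2, 0], [0, 0, 0], 0.62], [[8.7, 1.2, 0], [0, 0, 0], 0.62], [[8.7, 1.2, 0], [0, 0, 0], 0.62], [[8.7, 1.2, 0], [0, 0, 0], 0.62], [[0, 0, 0], [0, 0, 0], 0.62], [[0, 0, 0], [0, 0, 0], 0.62]]}}

```text
time: 8.5
position: [0.5682, -0.2148, 0.3311]
orientation: [-1.571, 0.806, 1.709]
force: [-0.4, -0.2, 1.4]
width: 0.0356
```

```bash
python3 - <<'E'
from h import *
s=env.observe(); print(s['time'],s['position'],s['orientation'],s['force'],s['width'],s['qpos'].round(2))
q=(.5545,-.1035,.1338); R=Ro.from_euler('z',q[2]).as_matrix(); 
print((R.T@toolR().as_matrix()).round(3))
L=.77
print(turn_to(R@[0,np.sin(L),-np.cos(L)],R@-np.array([0,np.cos(L),np.sin(L)])))
c=env.camera('wrist'); cv2.imwrite('pics/w7.png',c['color'][:,:,::-1])
c=env.camera('scene'); cv2.imwrite('pics/s7.png',cv2.resize(c['color'][145:345,140:340,::-1],None,fx=3,fy=3))
E
```

```text
8.5 [ 0.56820008 -0.21483569  0.33108888] [-1.570788    0.80601687  1.70879083] [-0.41015656 -0.21498481  1.43157029] 0.0355935260695583 [ 0.68  0.55 -0.18  1.38 -0.5   1.7  -0.87]
[[-0.003  0.003 -1.   ]
 [ 0.692 -0.722 -0.004]
 [-0.722 -0.692  0.   ]]
[ 0.29640231  0.04019584 -0.23998346]
```

View pics/s7.png

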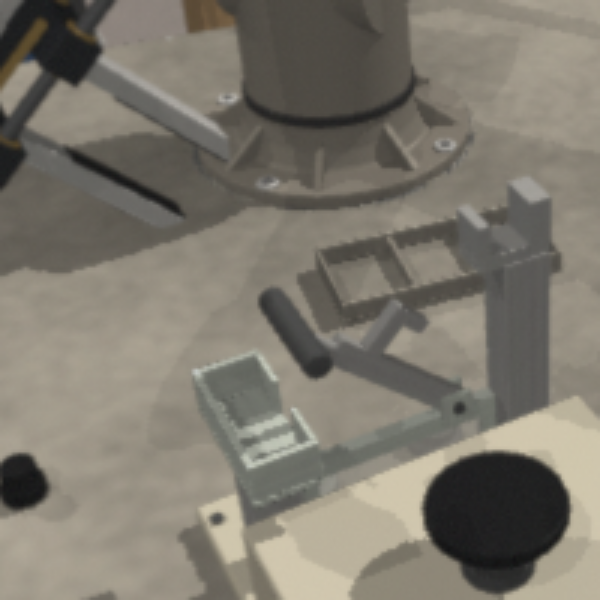

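View pics/w7.png

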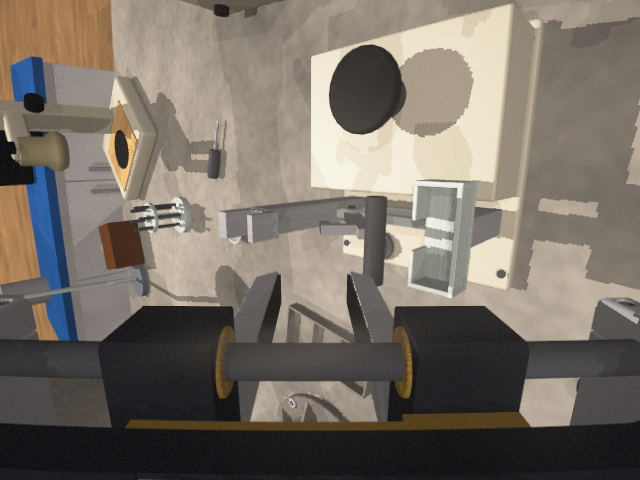

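```bash
python3 - <<'E'
from h import *
q=(.5545,-.1035,.1338); R=Ro.from_euler('z',q[2]).as_matrix(); o=np.array([q[0],q[1],0])
W=env.camera('wrist'); S=env.camera('scene'); a=cv2.imread('pics/w7.png')
cv2.imwrite('pics/w7z.png',cv2.resize(a[180:300,320:440],None,fx=5,fy=5,interpolation=cv2.INTER_CUBIC))
b=S['color'][:,:,::-1]; cv2.imwrite('pics/s7z.png',cv2.resize(b[230:280,215:265],None,fx=12,fy=12,interpolation=cv2.INTER_CUBIC))
for L in (.7,.74,.78,.82):
    for dx in (-38,38):
        p=P2W(q,[dx,40-140*np.sin(L),105+140*np.cos(L)]);print(L,dx,proj(W,p).round(1),proj(S,p).round(1), ((proj(W,p)-[320,180])*5+2).round(),((proj(S,p)-[215,230])*12+6).round())
E
```

```text
0.7 -38 [[358.7 283.7]] [[234.1 237.4]] [[195. 520.]] [[235.  95.]]
0.7 38 [[361.8 196.3]] [[250.6 260.2]] [[211.  84.]] [[433. 368.]]
0.74 -38 [[365.1 283.8]] [[232.2 239.8]] [[228. 521.]] [[212. 123.]]
0.74 38 [[368.6 196.4]] [[248.5 262.6]] [[245.  84.]] [[408. 398.]]
0.78 -38 [[371.5 283.8]] [[230.3 242.1]] [[260. 521.]] [[190. 151.]]
0.78 38 [[375.4 196.4]] [[246.6 265.1]] [[279.  84.]] [[385. 428.]]
0.82 -38 [[377.9 283.7]] [[228.6 244.5]] [[291. 521.]] [[169. 180.]]
0.82 38 [[382.1 196.5]] [[244.7 267.7]] [[312.  84.]] [[362. 458.]]
```

View pics/w7z.png

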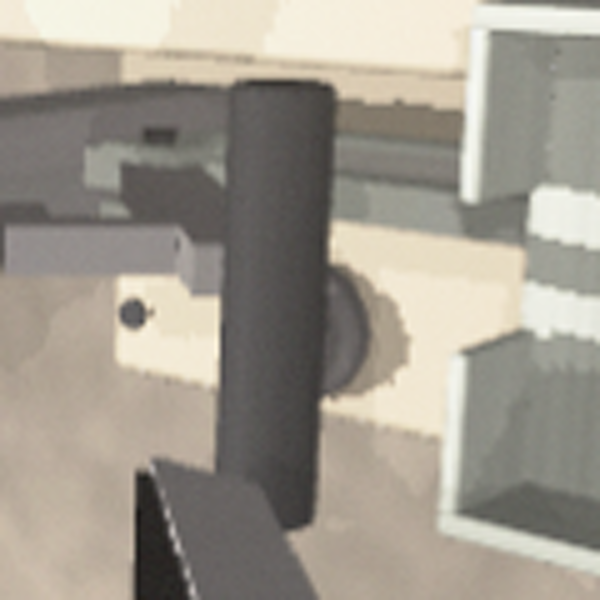

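View pics/s7z.png

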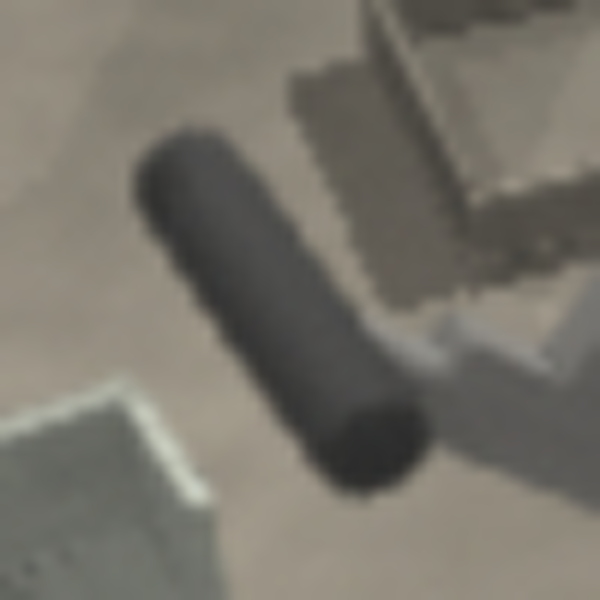

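Request:
{"method": "servo_tool", "body": {"commands": [[[0.6, 0.1, -0.2], [0, 0.0035, -0.04], 0.62], [[0.6, 0.1, 0], [0, 0.0038, -0.041], 0.62], [[0, 0, 0], [0, 0, 0], 0.62], [[0, 0, 0], [0, 0, 0], 0.62]]}}

```text
time: 9.2
position: [0.5686, -0.2085, 0.252]
orientation: [-1.57, 0.785, 1.704]
force: [0.3, 0.3, 0.9]
width: 0.0358
```

```bash
python3 - <<'E'
from h import *
s=env.observe(); p=s['position'];print(s['time'],p,s['force'],s['width'])
q=(.5545,-.1035,.1338); L=.785
R=Ro.from_euler('z',q[2]).as_matrix();print((R.T@toolR().as_matrix()).round(3))
t=P2W(q,[0,40-140*np.sin(L),105+140*np.cos(L)])[0]; print(t,t-p, 'bar axis dir',R@[0,np.sin(L),-np.cos(L)])
c=env.camera('wrist'); cv2.imwrite('pics/w8.png',c['color'][:,:,::-1])
E
```

```text
9.2 [ 0.568605   -0.20845224  0.25203005] [0.27488638 0.28505772 0.86670462] 0.03581225052737075
[[ 0.001 -0.001 -1.   ]
 [ 0.708 -0.707  0.001]
 [-0.707 -0.708  0.001]]
[ 0.56236473 -0.16192859  0.20403436] [-0.00624027  0.04652366 -0.04799569] bar axis dir [-0.09429128  0.70050767 -0.70738827]
```

View pics/w8.png

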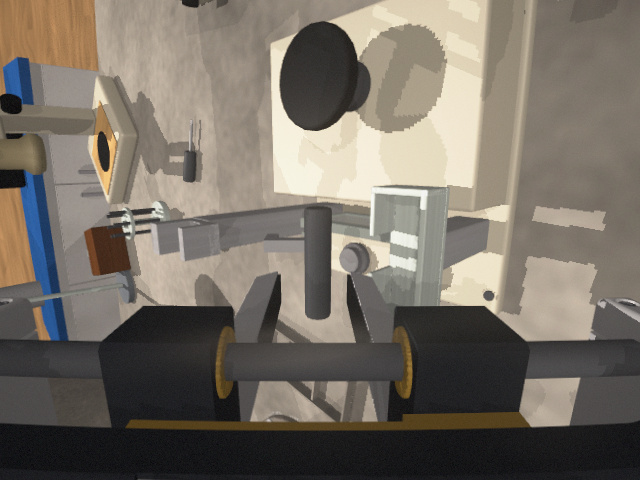

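Request:
{"method": "servo_tool", "body": {"commands": [[[0, 0, 0], [-0.003, 0.023, -0.024], 0.62], [[0, 0, 0], [-0.003, 0.023, -0.023], 0.62], [[0, 0, 0], [0, 0, 0], 1], [[0, 0, 0], [0, 0, 0], 1], [[0, 0, 0], [0, 0, 0], 1], [[0, 0, 0], [0, 0, 0], 1]], "grip_force": 45}}

```text
time: 10.0
position: [0.5626, -0.1637, 0.2042]
orientation: [-1.57, 0.785, 1.702]
force: [0.8, -5.1, 6.2]
width: 0.0166
```

```bash
cat > st.py <<'E'
from h import *
import sys
s=env.observe(); p=s['position'];print(s['time'],p,s['force'].round(1),s['ft_torque'].round(2),s['width'],s['qpos'].round(2))
q=(.5545,-.1035,.1338)
R=Ro.from_euler('z',q[2]).as_matrix();print((R.T@toolR().as_matrix()).round(3))
pp=R.T@(p-[q[0],q[1],0])*1000
L=np.arcsin((40-pp[1])/140);print('press',pp.round(1),'lean',L,'guard',pp[2]-105-140*np.cos(L))
n=sys.argv[1]
c=env.camera('wrist'); cv2.imwrite(f'pics/w{n}.png',c['color'][:,:,::-1])
c=env.camera('scene'); cv2.imwrite(f'pics/s{n}.png',cv2.resize(c['color'][145:345,165:365,::-1],None,fx=3,fy=3))
E
python3 st.py 9
```

```text
10.0 [ 0.56264065 -0.16373012  0.20418279] [ 0.8 -5.1  6.2] [-0.12 -0.13 -0.07] 0.016582402149241813 [ 0.65  0.62 -0.2   1.58 -0.52  1.46 -0.79]
[[ 0.002 -0.003 -1.   ]
 [ 0.708 -0.707  0.003]
 [-0.707 -0.708  0.001]]
press [  0.  -60.8 204.2] lean 0.8035734756753103 guard 2.0033609278779494
```

View pics/s9.png

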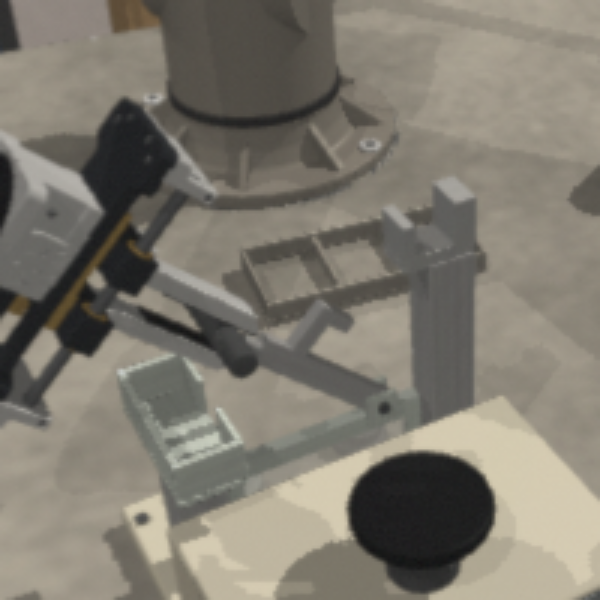

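View pics/w9.png

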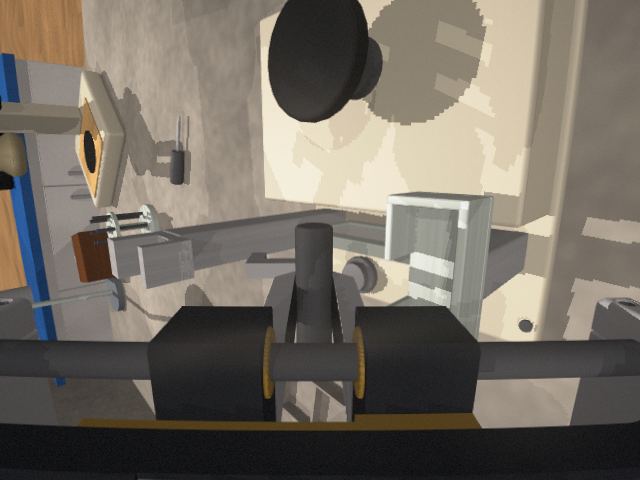

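Request:
{"method": "servo_tool", "body": {"commands": [[[0, 0, 0], [0, 0, 0.004], 1], [[0, 0, 0], [0, 0, 0.006], 1], [[0, 0, 0], [0, 0, 0.006], 1], [[0, 0, 0], [0, 0, 0.004], 1], [[0, 0, 0], [0, 0, 0], 1], [[0, 0, 0], [0, 0, 0], 1]]}}

```text
time: 10.85
position: [0.5622, -0.1626, 0.2231]
orientation: [-1.568, 0.784, 1.704]
force: [6.8, -0.3, -4.3]
width: 0.0171
```

```bash
python3 st.py 10
```

```text
10.85 [ 0.56221874 -0.16255569  0.22307273] [ 6.8 -0.3 -4.3] [-1.52 -1.22 -0.95] 0.017128085929126298 [ 0.65  0.6  -0.2   1.57 -0.52  1.49 -0.81]
[[ 0.    -0.003 -1.   ]
 [ 0.708 -0.706  0.002]
 [-0.706 -0.708  0.002]]
press [-2.000e-01 -5.960e+01  2.231e+02] lean 0.7910974945984378 guard 19.64359425410207
```

View pics/s10.png

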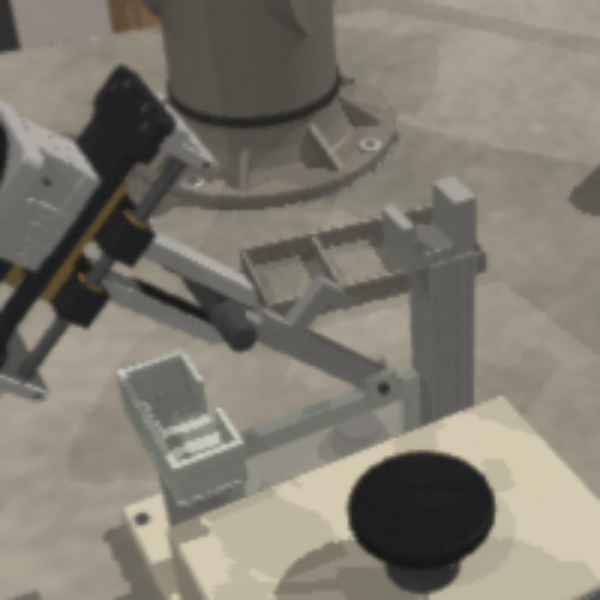

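Request:
{"method": "servo_tool", "body": {"commands": [[[0, 0, 0], [0.001, 0, 0.004], 1], [[0, 0, 0], [0, 0, 0.006], 1], [[0, 0, 0], [0, 0, 0.006], 1], [[0, 0, 0], [0, 0, 0.006], 1], [[0, 0, 0], [0, 0, 0.006], 1], [[0, 0, 0], [0, 0, 0.006], 1], [[0, 0, 0], [0, 0, 0.006], 1], [[0, 0, 0], [0, 0, 0.006], 1], [[0, 0, 0], [0, 0, 0.006], 1], [[0, 0, 0], [0, 0, 0.006], 1], [[0, 0, 0], [0, 0, 0.005], 1], [[0, 0, 0], [0, 0, 0], 1]]}}

```text
time: 12.45
position: [0.5628, -0.1624, 0.2866]
orientation: [-1.568, 0.783, 1.705]
force: [-5.7, -0.9, -2.8]
width: 0.0168
```

```bash
python3 st.py 11
```

```text
12.45 [ 0.56281243 -0.16243708  0.2866312 ] [-5.7 -0.9 -2.8] [-1.5   0.62  0.83] 0.01675991352585805 [ 0.65  0.54 -0.2   1.51 -0.53  1.58 -0.86]
[[-0.    -0.003 -1.   ]
 [ 0.709 -0.706  0.002]
 [-0.706 -0.709  0.002]]
press [  0.4 -59.5 286.6] lean 0.7907079336864684 guard 83.16328177113954
```

View pics/s11.png

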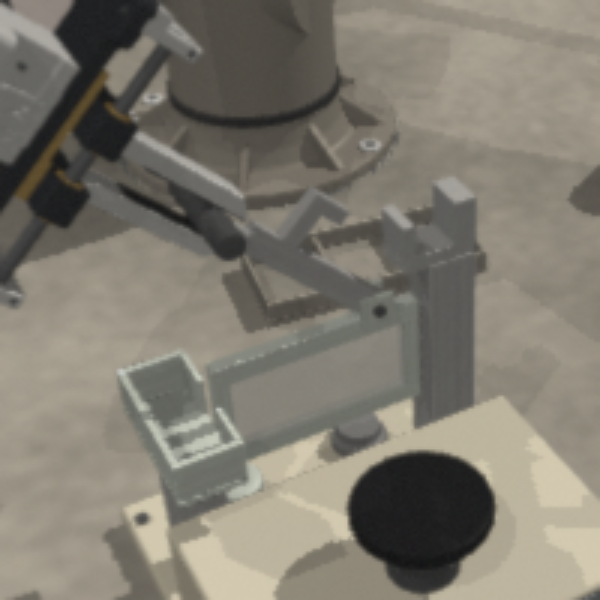

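View pics/w11.png

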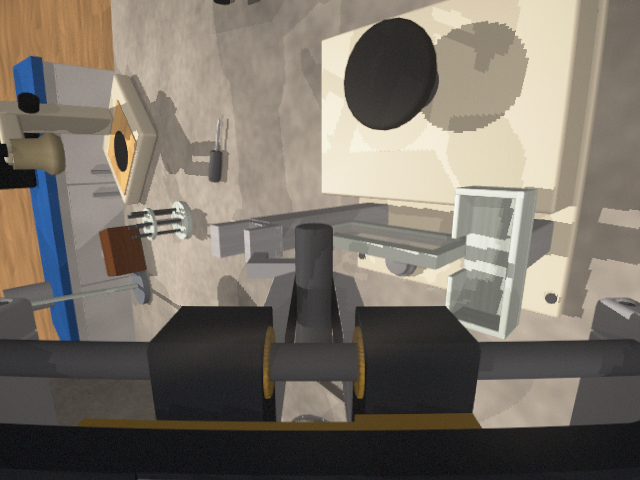

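```bash
python3 - <<'E'
from h import *
q=(.5545,-.1035,.1338); R=Ro.from_euler('z',q[2]).as_matrix(); S=env.camera('scene')
for x in (0,10,16):
    for g in (0,80,84,88): print(x,g,((proj(S,P2W(q,[x,40,105+g]))-[165,145])*3).round(1))
L0=.791; N=9; prev=None
px=R@[1,0,0]; print('axis deg/row',-np.degrees(L0/N)*px)
for k in range(N+1):
    L=L0*(1-k/N); g=83+min(k,3)
    n=np.array([0,40-140*np.sin(L),105+g+140*np.cos(L)])
    if k: print(k,round(L,3),n.round(1),(R@(n-prev)).round(1))
    prev=n
E
```

```text
0 0 [[374.4 395.1]]
0 80 [[369.3 299.6]]
0 84 [[369.  294.6]]
0 88 [[368.7 289.5]]
10 0 [[381.3 403.8]]
10 80 [[376.6 308. ]]
10 84 [[376.4 302.9]]
10 88 [[376.1 297.8]]
16 0 [[385.6 409.1]]
16 80 [[381.1 313.1]]
16 84 [[380.8 308. ]]
16 88 [[380.6 302.9]]
axis deg/row [-4.99065428 -0.67176307 -0.        ]
1 0.703 [  0.  -50.5 295.8] [-1.2  8.9  9.4]
2 0.615 [  0.  -40.8 304.3] [-1.3  9.6  8.5]
3 0.527 [  0.  -30.5 312. ] [-1.4 10.3  7.7]
4 0.439 [  0.  -19.6 317.7] [-1.5 10.8  5.7]
5 0.352 [  0.   -8.2 322.4] [-1.5 11.2  4.7]
6 0.264 [  0.    3.5 326.2] [-1.6 11.6  3.7]
7 0.176 [  0.   15.5 328.8] [-1.6 11.9  2.7]
8 0.088 [  0.   27.7 330.5] [-1.6 12.1  1.6]
9 0.0 [  0.  40. 331.] [-1.6 12.2  0.5]
```

Request:
{"method": "servo_tool", "body": {"commands": [[[0, 0, 0], [-0.0004, 0, 0.003], 1], [[-5, -0.67, 0], [-0.0012, 0.0089, 0.0094], 1], [[-5, -0.67, 0], [-0.0013, 0.0096, 0.0085], 1], [[-5, -0.67, 0], [-0.0014, 0.0103, 0.0077], 1], [[-5, -0.67, 0], [-0.0015, 0.0108, 0.0057], 1], [[0, 0, 0], [0, 0, 0], 1], [[0, 0, 0], [0, 0, 0], 1]]}}

```text
time: 13.48
position: [0.5572, -0.1222, 0.321]
orientation: [-1.568, 1.135, 1.705]
force: [-2.3, 1.8, -3.9]
width: 0.0168
```

```bash
python3 st.py 12
```

```text
13.475 [ 0.55719704 -0.12215203  0.32102479] [-2.3  1.8 -3.9] [-0.6   0.34  0.24] 0.016752663339468864 [ 0.48  0.32 -0.19  1.61 -0.34  1.41 -1.06]
[[-0.    -0.002 -1.   ]
 [ 0.422 -0.906  0.002]
 [-0.906 -0.422  0.001]]
press [ 2.00e-01 -1.88e+01  3.21e+02] lean 0.43380038839449414 guard 88.99229754285194
```

View pics/s12.png

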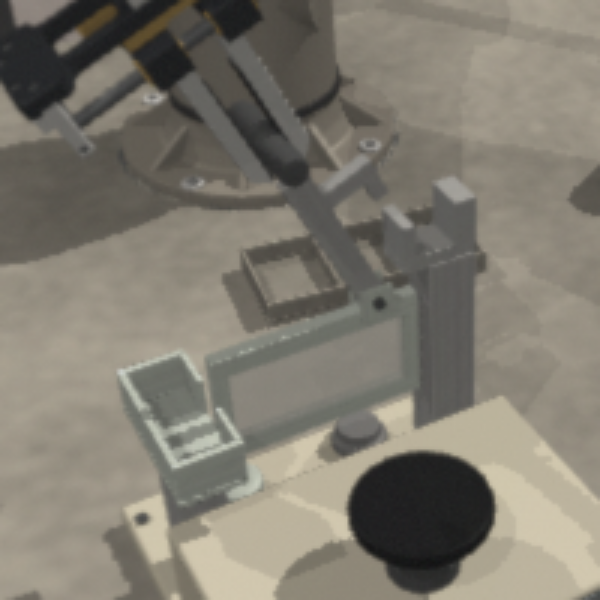

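View pics/w12.png

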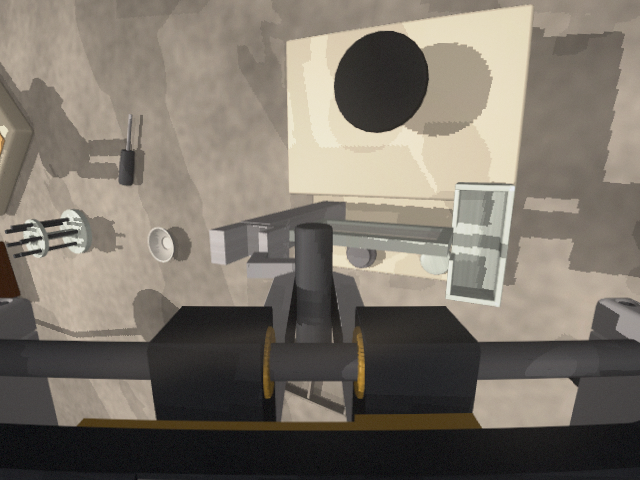

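Request:
{"method": "servo_tool", "body": {"commands": [[[-5, -0.67, 0], [-0.0015, 0.011, 0.0045], 1], [[-5, -0.67, 0], [-0.0015, 0.0114, 0.0036], 1], [[-5, -0.67, 0], [-0.0016, 0.0117, 0.0026], 1], [[-5, -0.67, 0], [-0.0016, 0.012, 0.0016], 1], [[-5, -0.67, 0], [-0.0016, 0.0122, 0.0005], 1], [[0, 0, 0], [0, 0, 0], 1], [[0, 0, 0], [0, 0, 0], 1]]}}

```text
time: 14.45
position: [0.5494, -0.0646, 0.3329]
orientation: [1.226, 1.568, -1.786]
force: [-2.2, 2.0, -3.2]
width: 0.0169
```

```bash
python3 st.py 13
```

```text
14.45 [ 0.5493911  -0.06464702  0.33294365] [-2.2  2.  -3.2] [0.7  0.33 0.09] 0.016875726354118124 [ 0.21  0.16 -0.24  1.73  0.04  1.26 -1.48]
[[-0.001 -0.004 -1.   ]
 [-0.003 -1.     0.004]
 [-1.     0.003  0.001]]
press [1.000e-01 3.920e+01 3.329e+02] lean 0.00580537289100781 guard 87.94601228158999
```

View pics/s13.png

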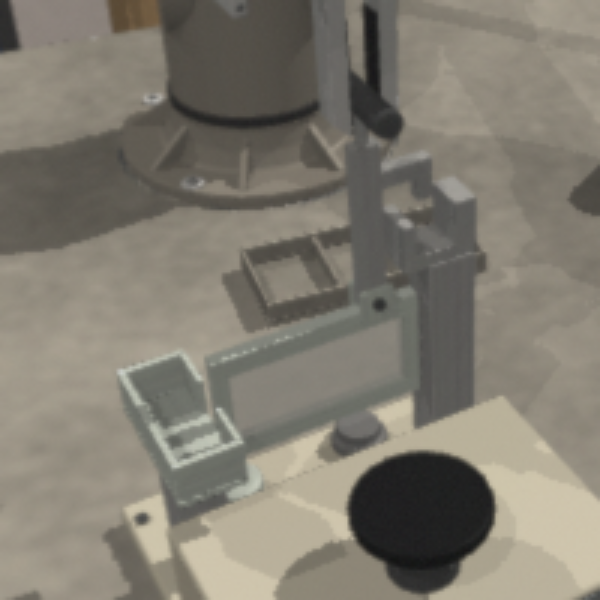

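View pics/w13.png

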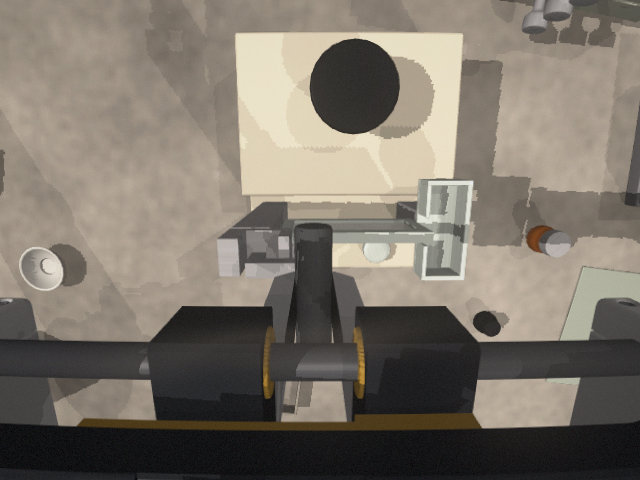

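Request:
{"method": "servo_tool", "body": {"commands": [[[0, 0, 0], [0, 0.0005, -0.002], 1], [[0, 0, 0], [0, 0, -0.003], 1], [[0, 0, 0], [0, 0, -0.003], 1], [[0, 0, 0], [0, 0, -0.003], 1], [[0, 0, 0], [0, 0, -0.003], 1], [[0, 0, 0], [0, 0, -0.003], 1], [[0, 0, 0], [0, 0, -0.003], 1], [[0, 0, 0], [0, 0, 0], 1], [[0, 0, 0], [0, 0, 0], 1]]}}

```text
time: 15.68
position: [0.5493, -0.064, 0.3132]
orientation: [1.411, 1.566, -1.6]
force: [-1.1, -1.8, -3.4]
width: 0.0168
```

```bash
python3 st.py 14; python3 -c "
import cv2
from bench import env
c=env.camera('scene');cv2.imwrite('pics/s14z.png',cv2.resize(c['color'][180:260,270:340,::-1],None,fx=7,fy=7,interpolation=cv2.INTER_CUBIC))"
```

```text
15.675 [ 0.5493116  -0.06399593  0.31318347] [-1.1 -1.8 -3.4] [-0.18  0.29  0.02] 0.016810545681639612 [ 0.21  0.17 -0.24  1.76  0.05  1.22 -1.49]
[[-0.001 -0.003 -1.   ]
 [-0.005 -1.     0.003]
 [-1.     0.005  0.001]]
press [1.000e-01 3.980e+01 3.132e+02] lean 0.001120517961443828 guard 68.18355606696628
```

View pics/s14z.png

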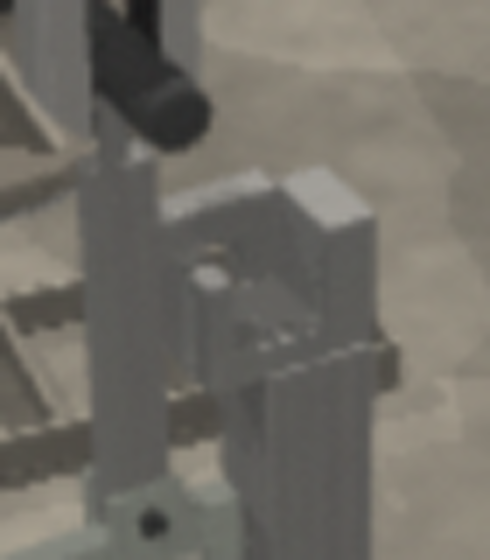

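Request:
{"method": "servo_tool", "body": {"commands": [[[0, 0, 0], [0, 0, -0.002], 1], [[0, 0, 0], [0, 0, -0.002], 1], [[0, 0, 0], [0, 0, -0.002], 1], [[0, 0, 0], [0, 0, -0.001], 1], [[0, 0, 0], [0, 0, 0], 1], [[0, 0, 0], [0, 0, 0], 1]]}}

```text
time: 16.58
position: [0.5494, -0.064, 0.3065]
orientation: [1.494, 1.566, -1.517]
force: [-4.4, -1.5, 3.7]
width: 0.0169
```

```bash
python3 st.py 15; python3 -c "
import cv2
from bench import env
c=env.camera('scene');cv2.imwrite('pics/s15z.png',cv2.resize(c['color'][180:260,270:340,::-1],None,fx=7,fy=7,interpolation=cv2.INTER_CUBIC))"
```

```text
16.575 [ 0.54937799 -0.06402427  0.30647888] [-4.4 -1.5  3.7] [-0.18  0.92  0.03] 0.01685865395914225 [ 0.21  0.17 -0.24  1.77  0.05  1.21 -1.49]
[[-0.    -0.003 -1.   ]
 [-0.005 -1.     0.003]
 [-1.     0.005  0.   ]]
press [2.000e-01 3.980e+01 3.065e+02] lean 0.0013844362029331973 guard 61.47901744487845
```

View pics/s15z.png

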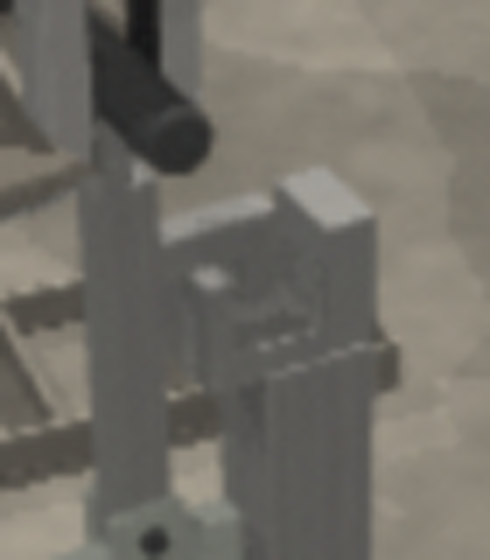

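Request:
{"method": "servo_tool", "body": {"commands": [[[0, 0, 0], [0, 0, 0], 0.6], [[0, 0, 0], [0, 0, 0], 0.6], [[0, 0, 0], [0, 0, 0], 0.6], [[0, 0, 0], [0, 0, 0], 0.6], [[0, 0, 0], [0, 0, 0], 0.6]]}}

```text
time: 17.35
position: [0.5493, -0.064, 0.3061]
orientation: [1.421, 1.566, -1.59]
force: [-0.2, 0.5, -0.8]
width: 0.0376
```

```bash
python3 st.py 16; python3 -c "
import cv2
from bench import env
c=env.camera('scene');cv2.imwrite('pics/s16z.png',cv2.resize(c['color'][180:260,270:340,::-1],None,fx=7,fy=7,interpolation=cv2.INTER_CUBIC))"
```

```text
17.35 [ 0.54933067 -0.06404593  0.30612933] [-0.2  0.5 -0.8] [0.06 0.04 0.02] 0.03755479042841144 [ 0.21  0.17 -0.24  1.77  0.05  1.21 -1.49]
[[-0.001 -0.003 -1.   ]
 [-0.005 -1.     0.003]
 [-1.     0.005  0.001]]
press [1.000e-01 3.980e+01 3.061e+02] lean 0.0014926877105649447 guard 61.12948835543426
```

View pics/s16z.png

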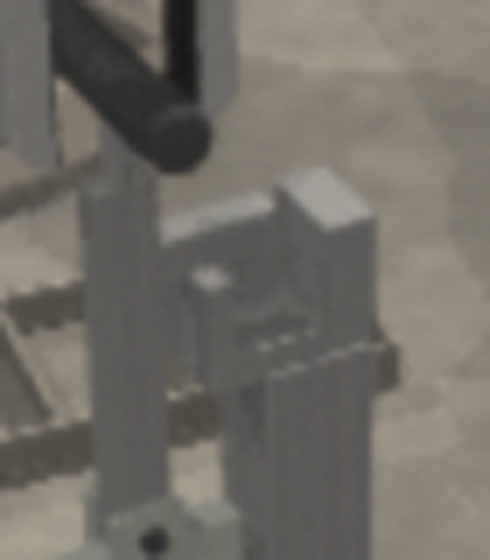

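View pics/w16.png

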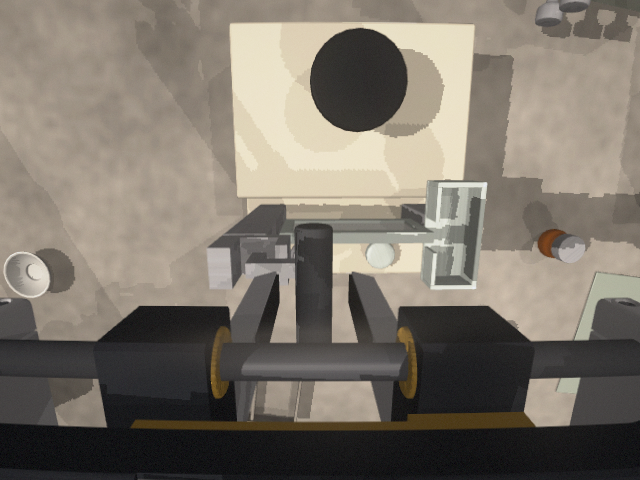

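The guard hangs by itself, with both fingers clear of the rod. I'll withdraw straight up and check again.

Request:
{"method": "servo_tool", "body": {"commands": [[[0, 0, 0], [0, 0, 0.01], 0.6], [[0, 0, 0], [0, 0, 0.02], 0.6], [[0, 0, 0], [0, 0, 0.03], 0.6], [[0, 0, 0], [0, 0, 0.03], 0.6], [[0, 0, 0], [0, 0, 0.01], 0.6], [[0, 0, 0], [0, 0, 0], 0.6], [[0, 0, 0], [0, 0, 0], 0.6]]}}

```text
time: 18.38
position: [0.549, -0.064, 0.4051]
orientation: [1.123, 1.566, -1.888]
force: [-0.2, 0.2, -0.4]
width: 0.0374
```

```bash
python3 st.py 17; python3 -c "
import cv2
from bench import env
c=env.camera('scene');cv2.imwrite('pics/s17z.png',cv2.resize(c['color'][180:260,270:340,::-1],None,fx=7,fy=7,interpolation=cv2.INTER_CUBIC))"
```

```text
18.375 [ 0.54898428 -0.06401823  0.40506522] [-0.2  0.2 -0.4] [0.06 0.01 0.02] 0.037393272114913625 [ 0.21  0.13 -0.24  1.61  0.03  1.41 -1.47]
[[-0.002 -0.003 -1.   ]
 [-0.004 -1.     0.003]
 [-1.     0.004  0.002]]
press [-2.000e-01  3.990e+01  4.051e+02] lean 0.0009665332072195204 guard 160.06528220253233
```

View pics/s17z.png

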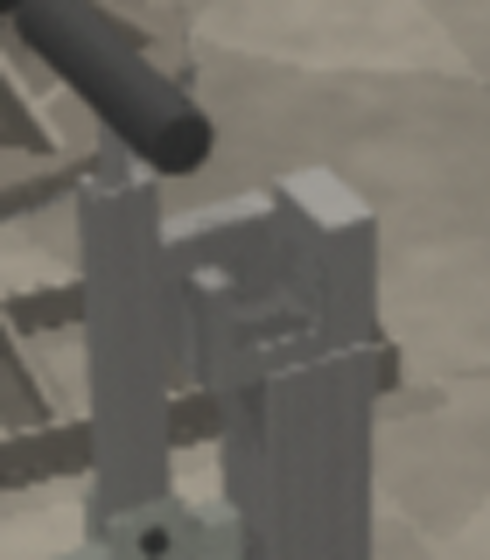

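View pics/s17.png

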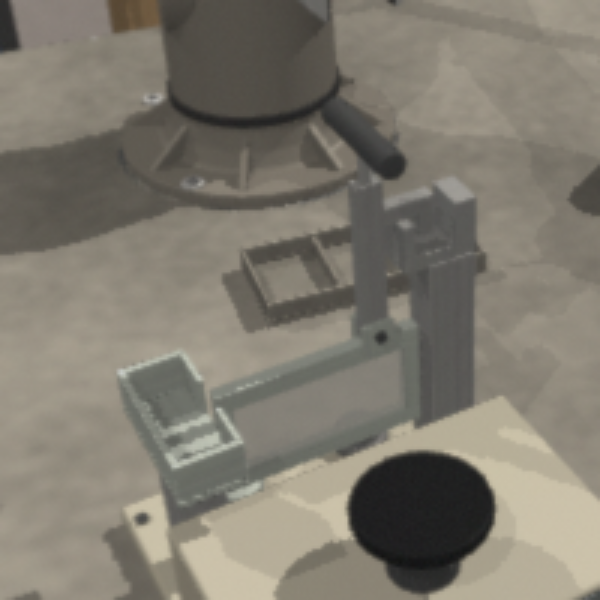

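```bash
python3 -c "
from bench import env
print(env.close_job())"
```

```text
the job is handed in; nothing more can be done
None
```

The guard is up and hanging by itself on the catch, and I've handed the job in at about 18.4 s of the 56 s allowed. The hand-in gave no verdict.

**What I did:** I pinched the hook plate, swung the bar from about 1.2 to 0.785 rad and let go with the guard still shut. Then I took the cross grip at its middle, with the tool in line with the bar, and raised the guard to about 87 mm. From there I swung the bar upright, lowered the hook over the lip and let go.

**Last checks:**
- **Load on the catch:** while lowering, the vertical force on the tool went from -3.4 to +3.7 N, so the catch was carrying the load before I opened the fingers.
- **Hook position:** after letting go and backing off 99 mm, the picture shows the lip in the slot, the tooth in the notch and the bar upright. It had not moved since release.
- **Guard height:** about 58–60 mm above shut, from the hinge pin in the picture. The arm's own position read about 61 mm before release, but it was already reading about 2 mm high at the grasp.
- **Robot clear:** force on the tool was below 0.5 N.

**Disagreements:**
- **Swing angle:** I expected the bar to reach 0.66 rad, but the pictures showed 0.785, so I used 0.785 for the grasp.
- **Grip width:** the gripper read 16.8 mm on the 18 mm rod. I put that down to soft pads, as there was no visible slip.

I did not measure the small things again at the end. I saw none displaced in the pictures.

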